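# Snap the missing cap onto a wire-shelf post

## Robot

A 7-joint arm with a two-finger parallel gripper is mounted at the origin on the work surface. World frame = base frame: x ahead of the robot, y to its left, z up, the work surface at z = 0. Lengths are in m, angles in rad, forces in N, time in s.
With the tool pointing down it reaches from about 0.4 to 0.85 m from the base axis. Payload 10.4 kg.
Tool frame: the origin (TCP) lies at the very end of the fingers, on their centre line; the grasp point (between the pads) lies 19 mm behind it; x points along the fingers, y is the direction in which the jaws open and shut, and the axes are right-handed (so a half turn about x gives the same grasp; the last joint's range is limited). The gripper opens to 85 mm and grips with 20 to 120 N. Pads are 22 mm wide; open, the fingers measure 114 mm over their backs; the gripper's body (76 mm by 85 mm) begins 54 mm behind the grasp point. The pads swing forward as they close: fully open they stand 13 mm farther back than shut.
Start: joints at [1.258, 0.332, -0.065, 1.46, 0.022, 1.35, -0.088], TCP at [0.179, -0.599, 0.198] pointing down, gripper open.
Joint ranges: [-2.6, 2.6], [-0.5, 2.12], [-1.47, 1.34], [0.16, 2.42], [-1.27, 4.41], [0.06, 2.06], [-2.6, 2.6]. Speed limits (rad/s): [2.22, 2.22, 2.79, 2.79, 3.14, 3.14, 3.14].

## Interface

Orientations are given as a unit quaternion [x, y, z, w].
In Python, from workcell import monitor, camera, ticket, regions_of gives the robot as it stands.
- The arm moves only by the tool step_arm, never from a script. Its argument "increments" is a list of rows, each a list of 5 numbers: the finger opening in m, from 0 to 0.0854, then the shift along the world's x, y, z in m, then the turn about the world's z in rad. A call has 1 to 12 rows; each row shifts and turns the commanded pose from where the row before left it; what a row does not reach is not made up. A row lasts 1/12 s, in which the tool goes at most 41.7 mm and 7.16 degrees, less where a joint would pass 70% of its speed; a pose out of reach is approached as far as the arm can. A call with a gripper value outside its range is refused whole. The fingers move at their own pace and stop on an object; "force" is the grip in N (left out, the last holds). Time passes only in rows, so rows that do not move let the fingers close. It gives the time, the measured TCP pose, the force and the opening at its end, in the units of the state.
- monitor.get_obs(): the state, without advancing time (a new reading comes with each control period).
- camera(name): name is "side" or "top"; returns a dict with "color" (420x560x3 uint8, red, green, blue), "range_z" (420x560 float32, m along the optical axis (not along the pixel's ray), 0 where there is no reading), "fx", "fy", "cx", "cy" (pixels), "cam_to_world" (4x4, takes a point from camera to world coordinates). Camera axes: x right, y up, looking along -z (the intrinsics and any distortion apply to the point x, -y, -z); pixel columns grow to the right and rows downward; lengths in m; the calibration is good to about 2 mm. A picture is of the moment at which its call begins.
- ticket.hand_in(): hands the job in, once; it reports no verdict.
Trained networks look in a picture, given as the dict that the camera call returned (one of the last four; its "shot" number tells which), for a name from the list of things; names that differ only in an ending like _2 or _b are one class to them, and where a whole thing is asked for, a point or a joint stands for the part that bears it (a point fixed in the world has none). Each returns a list of dicts, best first, with "p" (0 to 1); they miss things now and then, are a little off and sometimes report something else, mostly with a low value. They report only what shows in the picture. A call takes as long as a camera call. They do not tell look-alikes from the thing itself.
- regions_of(picture, query): "region" (420x560 bool, what is visible of it) and "centre" ([row, column] in pixels, amid what is visible of it).
The state is a dict: "clock": time; "joint_pos": joint angles; "joint_velocities": joint speeds; "tau": joint torques, N m; "position": TCP position; "ee_rot": TCP orientation; "ft_force": force on the tool from outside, world axes, zero at the start; "torque": the same for the moment, N m; "grip_width": opening from 0.0 (shut) to 1.0 (fully open).
Only numpy, scipy, OpenCV 4.12 (cv2) and the standard library are available. Lean on these libraries where they do the work, as an engineer would, in place of code of your own. Each camera call takes 0.05 s, during which the arm holds its last target. There are 200 camera calls.

## Task

One front post of the green wire shelf riser has lost its end cap. Pick the round black post cap out of the bin of shelving hardware, set it over the bare post end and press it straight down until it clicks fully home, then keep pressing: finish with the gripper still bearing down firmly on the seated cap (a push of about 15 N), not letting go. Leave the mallet, the spirit level and the frozen pizza where they are.

Things in the scene. Friction and masses are not known exactly. Their poses are not given: they have to be found in the camera images.
- cap_center (a point): Centre of the loose post cap, a black plastic cup standing mouth down in the bin, 37 mm in diameter, 30 mm tall, flat top. On its axis (z, up), 15 mm above its mouth rim. The bore is 29 mm wide and 22 mm deep; the bumps of four sprung tabs stand 4 mm into it, 8 mm above the mouth. About 28 g.
- cap: The same cap; origin on its axis at the mouth rim, z up. Pressed onto the post, its tabs begin to rub about 9 mm above home and the push grows to roughly 12 to 20 N; 5 to 6 mm above home the bumps snap into the groove (the click: the push falls away and the cap draws itself down), then the cap bottoms hard on the post end.
- post_end (a point): Top centre of the bare post: a green 25.4 mm round upright post at one of the two front corners of the riser, 225 mm above the table and 75 mm above the deck (the other three posts wear caps like the loose one). The end tapers from 25.4 mm, 8 mm down, to 18 mm at the top; a groove runs round it 9 to 19 mm below the top. Cap fully home: its centre is 7 mm below this point.
- bare_post: The whole uncapped post, fixed; origin on its axis at the table.
- riser: The riser's green wire deck, fixed, 330 x 330 mm between post centres, deck 150 mm above the table; origin at table height midway between the two front posts, x towards the back posts, y to the left front post (the front posts stand at y = +165 and -165 mm).
- bin: White open plastic bin, 270 x 190 mm (x, y) and 50 mm deep outside, walls and floor 4 mm, heavy; origin at the centre of its underside. It holds six parts standing apart on its floor: the cap, two sleeves, two feet and a hook.
- sleeve_a_center (a point): Middle of a black half sleeve lying hollow side down in the bin, 40 mm long (its x), 33 mm wide, 18 mm high.
- sleeve_b_center (a point): The same, a second half sleeve.
- foot_a_center (a point): Middle of a steel levelling foot standing in the bin: 28 mm hexagon pad with a 9 mm stud upward, 35 mm tall.
- foot_b_center (a point): The same, a second foot.
- s_hook_center (a point): Middle of a steel S-hook lying flat in the bin, 50 mm long (its x), 27 mm wide, 6 mm thick.
- pizza: Frozen pizza on a cardboard disc, 266 mm across, 18 mm high, lying on the riser's deck; origin under its centre. Not to be moved.
- mallet: Rubber mallet lying on the table, head 85 x 56 mm (y, x), handle to its -x 190 mm long, 56 mm high; not to be moved.
- level: Small aluminium spirit level standing on the table, 230 x 24 mm (x, y), 42 mm high; not to be moved.
Not all that is in view belongs to the job. What is shaped like the cap but pink is not meant.

How it is judged:
By the outcome, as a careful person would: the job done as asked, in the order asked, and still so for the second after the job is handed in, while the arm keeps its last pose, push and grip.
It also fails if it takes over 48 s, if anything falls off the work surface, if the arm or the gripper's body presses on something with over 40 N, if the wrist force passes 120 N, or if a joint passes its speed limit or range.

## Working session

There is one attempt and no reset: what is moved stays moved. The work goes in short steps, Python scripts to look and compute and a tool call to move; the robot and the scene stay as the last step left them, time stands still between calls to the robot, and variables do not carry over. Pictures are saved under pics/ and viewed, about 8 in all and at most 12, crops included, and the job is handed in when it is done.

Besides the shell and the picture viewer there is one more tool, called in YAML: its name, and indented under it one key for each argument. step_arm: Moves the arm, as the interface text tells. Its arguments: {"type":"object","properties":{"increments":{"type":"array"},"force":{"type":"number"}},"required":["increments"]}

```bash
mkdir -p pics; cat > h.py <<'E'
import numpy as np, cv2
from workcell import monitor, camera, ticket, regions_of
def pts(c):
    z=c["range_z"]; v,u=np.mgrid[:z.shape[0],:z.shape[1]]
    X=(u-c["cx"])/c["fx"]*z; Y=-(v-c["cy"])/c["fy"]*z
    P=np.stack([X,Y,-z,np.ones_like(z)],-1)@np.array(c["cam_to_world"]).T
    P=P[...,:3]; P[z==0]=np.nan; return P
def save(c,n): cv2.imwrite(f"pics/{n}.png",c["color"][...,::-1])
E
python3 - <<'E'
from h import *
for n in("top","side"):
    c=camera(n); save(c,n+"0"); P=pts(c); print(n,{k:c[k] for k in c if k not in("color","range_z")})
    for q in("cap","cap_center","post_end","bare_post","bin","riser","pizza","mallet","level","foot_a_center","sleeve_a_center"):
        for r in regions_of(c,q)[:4]:
            m=r["region"]; p=P[m]; 
            print(q,round(r["p"],2),np.round(r["centre"]),m.sum(),np.round(np.nanmedian(p,0),3),np.round(np.nanmin(p,0),3),np.round(np.nanmax(p,0),3))
o=monitor.get_obs();print(o)
E
```

```text
top {'fx': 512.0719983063436, 'fy': 512.0719983063436, 'cx': 280.4141936247032, 'cy': 207.64254476867276, 'cam_to_world': array([[-0.00383264,  0.99726448, -0.07381639,  0.39134005],
       [-0.99997699, -0.00423527, -0.00529863,  0.0579372 ],
       [-0.00559677,  0.07379439,  0.99725777,  1.6800703 ],
       [ 0.        ,  0.        ,  0.        ,  1.        ]]), 'shot': 1}
cap 0.69 [221. 161.] 102 [0.476 0.457 0.028] [0.459 0.442 0.008] [0.495 0.476 0.039]
cap 0.46 [227. 195.] 111 [0.442 0.331 0.032] [0.426 0.315 0.002] [0.459 0.349 0.041]
cap_center 0.61 [228. 198.] 76 [0.442 0.331 0.033] [0.429 0.317 0.026] [0.455 0.346 0.041]
cap_center 0.49 [218. 160.] 87 [0.475 0.457 0.028] [0.462 0.442 0.008] [0.491 0.474 0.039]
post_end 0.49 [215. 406.] 153 [ 0.477 -0.302  0.192] [ 0.466 -0.373 -0.005] [ 0.506 -0.295  0.228]
bare_post 0.55 [217. 406.] 190 [ 0.479 -0.303  0.17 ] [ 0.464 -0.38  -0.009] [ 0.51  -0.271  0.228]
bin 0.81 [205. 207.] 4725 [0.528 0.301 0.004] [ 0.384  0.191 -0.011] [0.675 0.42  0.057]
riser 0.2 [217. 405.] 148 [ 0.477 -0.302  0.199] [ 0.466 -0.378 -0.004] [ 0.506 -
[... 2472 characters left out ...]
38 -0.291  0.225]
{'clock': 1.2, 'joint_pos': array([ 1.25842552,  0.33220187, -0.06467852,  1.46009963,  0.0215918 ,
        1.34993733, -0.0885108 ]), 'joint_velocities': array([-0.00054362,  0.00082685,  0.00106156,  0.00023553, -0.00071985,
        0.00055136,  0.00028209]), 'tau': array([-7.39348852e-04, -6.25234866e+01,  4.87805076e-02, -3.91836190e+01,
        1.65938074e-02,  1.80428629e-03, -2.14294357e-05]), 'position': array([ 0.17859293, -0.59895085,  0.19793648]), 'ee_rot': array([ 0.69970788,  0.10206538, -0.69969123,  0.10209665]), 'ft_force': array([0.15557721, 0.47897825, 0.09431707]), 'torque': array([-0.02655106,  0.01741728,  0.00972588]), 'grip_width': 1.002099815538813}
```

```bash
python3 - <<'E'
import cv2,numpy as np
t=cv2.imread("pics/top0.png");s=cv2.imread("pics/side0.png")
cv2.imwrite("pics/a1.png",cv2.resize(t[70:300,130:440],(800,594),interpolation=cv2.INTER_CUBIC))
a=cv2.resize(s[230:380,130:330],(800,600),interpolation=cv2.INTER_CUBIC);cv2.imwrite("pics/a2.png",a)
E
```

```text
(no output)
```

View pics/a1.png

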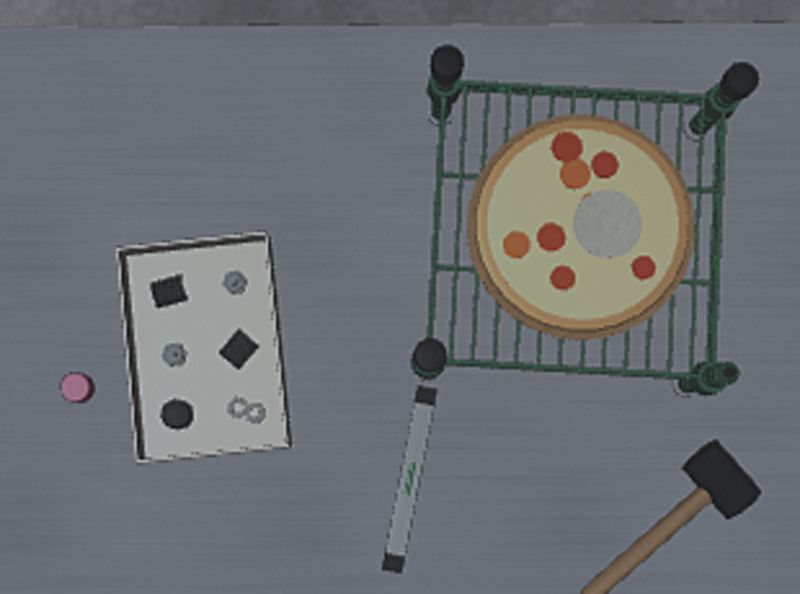

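View pics/a2.png

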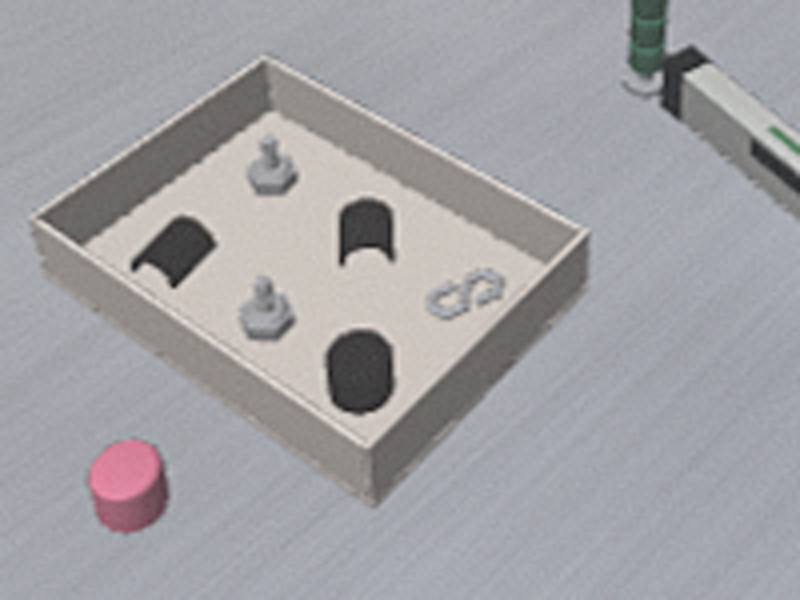

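View pics/side0.png

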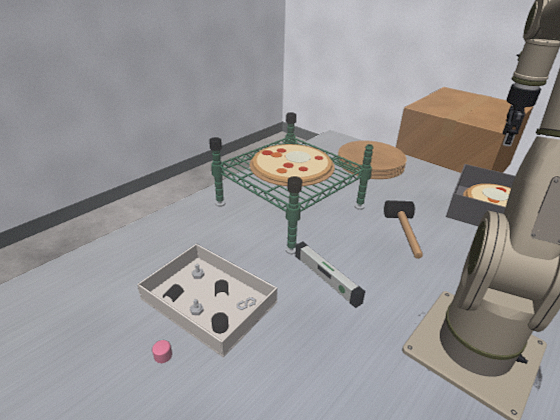

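The candidates are:
- **Black cup, round, in the bin:** side image (220,322), top image (198,230). This one fits: black, round, flat top, about 34 mm above the table.
- **Pink cup:** side image (162,351), outside the bin. It is the wrong colour.
- **Two black half-sleeves:** side image (173,293) and (221,288). They are half-round and only 18 mm high.
- **Three capped posts:** these caps are already fitted.

The enlarged crop confirms the black round one. The bare post is the right front post at side image (368,148).

```bash
python3 - <<'E'
from h import *
from scipy.spatial.transform import Rotation as R
o=monitor.get_obs(); print(np.round(R.from_quat(o["ee_rot"]).as_matrix(),3),o["clock"])
for n in("top","side"):
    c=camera(n);P=pts(c);x,y,z=np.moveaxis(P,-1,0);dark=c["color"].max(-1)<75
    m=(abs(x-.44)<.03)&(abs(y-.332)<.03)&(z>.024)&(z<.045)&dark
    p=P[m]; print(n,"cap",m.sum(),p.mean(0).round(4),np.median(p,0).round(4),((p.min(0)+p.max(0))/2).round(4),np.ptp(p,axis=0).round(4))
    if n=="top":
        # back-project dark pixels to plane z=0.034
        vu=np.argwhere(m); (cx,cy),r=cv2.minEnclosingCircle(vu.astype(np.float32)); print("circ",cx,cy,r)
    m=(abs(x-.475)<.03)&(abs(y+.301)<.03)&(z>.215)&(z<.235)
    p=P[m]; print("post",m.sum(),p.mean(0).round(4),((p.min(0)+p.max(0))/2).round(4),np.ptp(p,axis=0).round(4))
    for k in(.195,.18,.165):
        m=(abs(x-.475)<.03)&(abs(y+.301)<.03)&(abs(z-k)<.008); p=P[m]
        if m.sum(): print("post",k,m.sum(),p.mean(0).round(4),((p.min(0)+p.max(0))/2).round(4),np.ptp(p,axis=0).round(4))
    m=(z>.04)&(z<.06)&(x>.36)&(x<.7)&(y>.15)&(y<.45); q=cv2.minAreaRect(P[m][:,:2].astype(np.float32));print("bin",q,cv2.boxPoints(q).round(3).tolist())
    m=(z>.02)&(z<.036)&(abs(x-.52)<.03)&(abs(y-.34)<.03);print("foot",m.sum(),P[m].mean(0).round(3) if m.any() else 0)
E
```

```text
[[ 0.     0.286 -0.958]
 [-0.    -0.958 -0.286]
 [-1.     0.    -0.   ]] 1.2
top cap 101 [0.4423 0.3323 0.0324] [0.4423 0.3322 0.0319] [0.4424 0.3329 0.034 ] [0.0324 0.0331 0.0179]
circ 230.0 197.88888549804688 5.736062049865723
post 59 [ 0.4796 -0.3076  0.221 ] [ 0.4797 -0.3073  0.2219] [0.0232 0.023  0.0134]
post 0.195 9 [ 0.4776 -0.3004  0.196 ] [ 0.4785 -0.3026  0.1951] [0.023  0.0116 0.0143]
post 0.18 13 [ 0.478  -0.2999  0.181 ] [ 0.4793 -0.3015  0.1812] [0.024  0.0107 0.0135]
post 0.165 11 [ 0.4779 -0.2994  0.165 ] [ 0.4772 -0.3006  0.164 ] [0.0233 0.0068 0.0137]
bin ((0.5257661938667297, 0.29910027980804443), (0.27011457085609436, 0.19197410345077515), 5.898646831512451) [[0.38199999928474426, 0.38100001215934753], [0.4009999930858612, 0.1899999976158142], [0.6700000166893005, 0.21799999475479126], [0.6499999761581421, 0.40799999237060547]]
foot 15 [0.516 0.339 0.026]
side cap 186 [0.4396 0.3371 0.0325] [0.4393 0.3375 0.0333] [0.4415 0.3358 0.0302] [0.0347 0.0319 0.0121]
post 36 [ 0.4781 -0.3064  0.2207] [ 0.4777 -0.3081  0.2206] [0.0204 0.0234 0.0111]
post 0.195 35 [ 0.4748 -0.3021  0.1955] [ 0.4782 -0.3042  0.1949] [0.0234 0.0163 0.0152]
post 0.18 44 [ 0.4755 -0.3019  0.1805] [ 0.4773 -0.3043  0.18  ] [0.0221 0.0194 0.0159]
post 0.165 40 [ 0.4756 -0.3021  0.1651] [ 0.4788 -0.3053  0.1652] [0.0234 0.0215 0.0154]
bin ((0.52652508020401, 0.2982664108276367), (0.2737366259098053, 0.19296897947788239), 5.886510372161865) [[0.3799999952316284, 0.3799999952316284], [0.4000000059604645, 0.18799999356269836], [0.6729999780654907, 0.2160000056028366], [0.652999997138977, 0.40799999237060547]]
foot 22 [0.517 0.341 0.029]
```

step_arm:
  increments:
    - [0.06,0.015,0.015,0.03,0]
    - [0.06,0.015,0.015,0.03,0]
    - [0.06,0.03,0.02,0.02,0]
    - [0.06,0.03,0.025,0.01,0]
    - [0.06,0.03,0.025,0.01,0]
    - [0.06,0.03,0.025,0.01,0]

```text
clock: 1.8
position: [0.3298, -0.4727, 0.3088]
ee_rot: [0.7, 0.102, -0.7, 0.102]
ft_force: [0.9, 0.3, -0.5]
grip_width: 0.699
```

step_arm:
  increments:
    - [0.055,0.03,0.029,0,0.05]
    - [0.055,0.03,0.029,0,0.05]
    - [0.055,0.02,0.036,0,0.05]
    - [0.055,0.01,0.04,0,0.05]
    - [0.055,0.01,0.04,0,0.05]
    - [0.055,0,0.041,0,0.05]
    - [0.055,0,0.041,0,0.05]
    - [0.055,0,0.041,0,0.05]
    - [0.055,0,0.041,0,0.05]
    - [0.055,0,0.041,0,0.05]
    - [0.055,0,0.041,0,0.05]
    - [0.055,0,0.041,0,0.05]

```text
clock: 2.8
position: [0.4281, -0.0111, 0.3082]
ee_rot: [0.638, 0.305, -0.638, 0.305]
ft_force: [0.2, -0.3, -0.3]
grip_width: 0.644
```

step_arm:
  increments:
    - [0.055,0,0.041,0,0]
    - [0.055,0,0.041,0,0]
    - [0.055,0,0.041,0,0]
    - [0.055,0,0.041,0,0]
    - [0.055,0,0.041,0,0]
    - [0.055,0,0.041,0,0]
    - [0.055,0,0.04,-0.01,0]
    - [0.055,0.006,0.03,-0.02,0]
    - [0.055,0.005,0.02,-0.03,0]
    - [0.055,0,0,-0.02,0]
    - [0.055,0,0,0,0]

```text
clock: 3.72
position: [0.4376, 0.3228, 0.2238]
ee_rot: [-0.636, -0.305, 0.64, -0.305]
ft_force: [-0.9, -0.1, -0.5]
grip_width: 0.643
```

step_arm:
  increments:
    - [0.055,0.004,0.0105,-0.03,0]
    - [0.055,0,0,-0.04,0]
    - [0.055,0,0,-0.04,0]
    - [0.055,0,0,-0.035,0]
    - [0.055,0,0,-0.015,0]
    - [0.055,0,0,0,0]

```text
clock: 4.22
position: [0.4429, 0.3311, 0.0657]
ee_rot: [-0.637, -0.303, 0.64, -0.304]
ft_force: [-1.4, -0.1, -0.9]
grip_width: 0.646
```

```bash
python3 - <<'E'
from h import *
c=camera("side");t=camera("top")
a=cv2.resize(c["color"][230:380,140:300],(400,375),interpolation=cv2.INTER_CUBIC)
b=cv2.resize(t["color"][155:275,135:263],(400,375),interpolation=cv2.INTER_CUBIC)
cv2.imwrite("pics/b1.png",np.hstack([a,b])[...,::-1]); print(monitor.get_obs()["position"],monitor.get_obs()["joint_pos"].round(2))
E
```

```text
[0.44452685 0.33338245 0.06959514] [ 0.05  0.45 -0.94  1.76  0.4   1.13 -1.7 ]
```

View pics/b1.png

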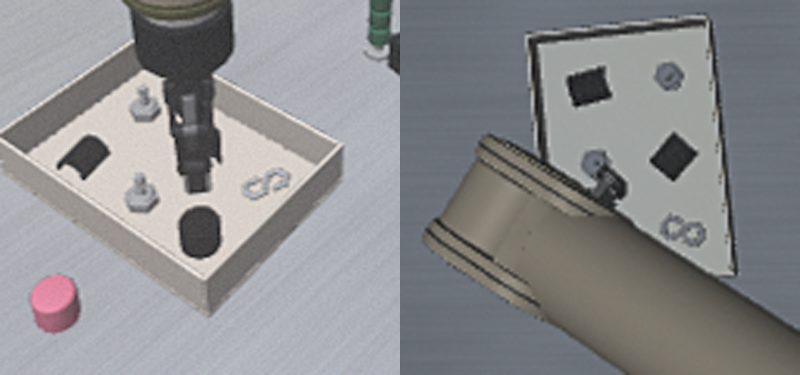

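The side crop shows the open fingers at (197,175), directly above the black cap at (200,235). The hook, feet and walls are clear, so I'm descending to grasp.

step_arm:
  increments:
    - [0.055,-0.002,0,-0.02,0]
    - [0.055,0,0,-0.02,0]
    - [0.055,0,0,-0.014,0]
    - [0.055,0,0,-0.006,0]
    - [0.055,0,0,0,0]
    - [0.055,0,0,0,0]
  force: 90

```text
clock: 4.82
position: [0.4422, 0.3339, 0.0091]
ee_rot: [0.639, 0.304, -0.638, 0.304]
ft_force: [-0.2, 0.2, 0.9]
grip_width: 0.642
```

step_arm:
  increments:
    - [0.02,0,0,0,0]
    - [0.02,0,0,0,0]
    - [0.02,0,0,0,0]
    - [0.02,0,0,0,0]
    - [0.02,0,0,0,0]
    - [0.02,0,0,0,0]

```text
clock: 5.32
position: [0.4416, 0.3335, 0.008]
ee_rot: [0.638, 0.304, -0.638, 0.304]
ft_force: [0.3, 0.4, -0.4]
grip_width: 0.234
```

```bash
python3 - <<'E'
from h import *
c=camera("side");P=pts(c)
a=cv2.resize(c["color"][230:380,140:300],(800,750),interpolation=cv2.INTER_CUBIC)[150:]
cv2.imwrite("pics/b2.png",a[...,::-1]); print(monitor.get_obs()["position"],monitor.get_obs()["grip_width"])
E
```

```text
[0.4415638  0.33347153 0.0080096 ] 0.2354509436752494
```

View pics/b2.png

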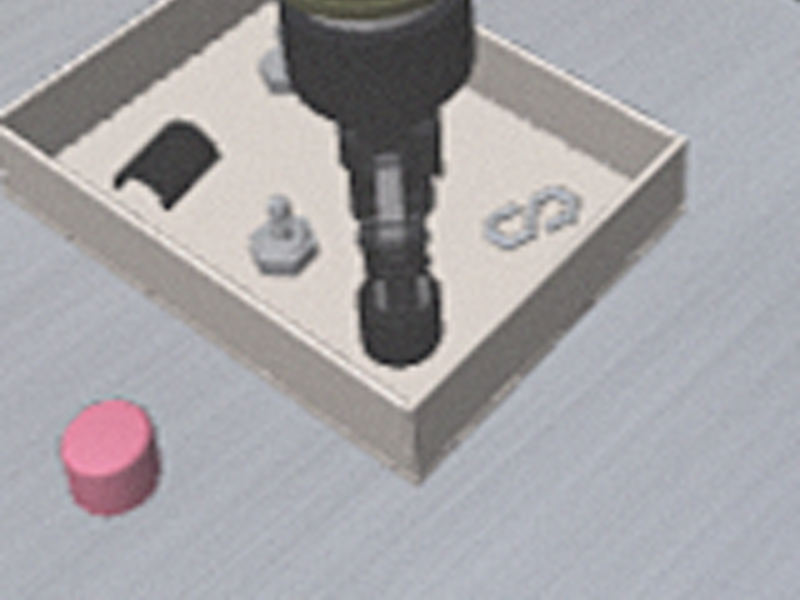

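```bash
python3 - <<'E'
from h import *
from scipy.spatial.transform import Rotation as R
c=camera("side");P=pts(c)
for r in range(292,336,3): print(r,[(u,)+tuple((P[r,u]*1000).round().tolist()) for u in (214,220,226)])
o=monitor.get_obs();print(R.from_quat(o["ee_rot"]).as_matrix().round(2),o["tau"].round(2))
a=cv2.resize(c["color"][270:318,195:245],(750,600),interpolation=cv2.INTER_LANCZOS4).astype(float)
a=np.clip(a*2.2,0,255).astype(np.uint8)
b=cv2.resize(c["color"][285:345,195:245],(500,600),interpolation=cv2.INTER_LANCZOS4).astype(float)
cv2.imwrite("pics/b3.png",np.clip(b*2.5,0,255).astype(np.uint8)[...,::-1])
E
```

```text
292 [(214, 415.0, 361.0, 155.0), (220, 407.0, 353.0, 154.0), (226, 417.0, 331.0, 130.0)]
295 [(214, 414.0, 363.0, 149.0), (220, 407.0, 354.0, 147.0), (226, 416.0, 333.0, 123.0)]
298 [(214, 428.0, 354.0, 123.0), (220, 403.0, 357.0, 143.0), (226, 416.0, 333.0, 114.0)]
301 [(214, 432.0, 351.0, 109.0), (220, 397.0, 363.0, 144.0), (226, 415.0, 334.0, 107.0)]
304 [(214, 404.0, 373.0, 139.0), (220, 394.0, 366.0, 141.0), (226, 484.0, 281.0, 3.0)]
307 [(214, 398.0, 377.0, 138.0), (220, 392.0, 368.0, 136.0), (226, 477.0, 287.0, 3.0)]
310 [(214, 398.0, 379.0, 132.0), (220, 392.0, 368.0, 127.0), (226, 471.0, 293.0, 3.0)]
313 [(214, 407.0, 372.0, 110.0), (220, 411.0, 355.0, 93.0), (226, 463.0, 299.0, 4.0)]
316 [(214, 455.0, 339.0, 34.0), (220, 423.0, 347.0, 66.0), (226, 437.0, 320.0, 32.0)]
319 [(214, 449.0, 345.0, 35.0), (220, 426.0, 346.0, 54.0), (226, 429.0, 327.0, 36.0)]
322 [(214, 443.0, 349.0, 34.0), (220, 433.0, 341.0, 34.0), (226, 425.0, 331.0, 32.0)]
325 [(214, 442.0, 351.0, 26.0), (220, 428.0, 345.0, 32.0), (226, 424.0, 332.0, 24.0)]
328 [(214, 443.0, 351.0, 15.0), (220, 430.0, 345.0, 21.0), (226, 425.0, 332.0, 13.0)]
331 [(214, 446.0, 350.0, 2.0), (220, 431.0, 345.0, 10.0), (226, 425.0, 333.0, 3.0)]
334 [(214, 438.0, 356.0, 4.0), (220, 430.0, 347.0, 2.0), (226, 420.0, 337.0, 2.0)]
[[ 0.    0.78 -0.63]
 [-0.   -0.63 -0.78]
 [-1.    0.   -0.  ]] [ 1.000e-02 -5.415e+01 -1.452e+01 -3.065e+01  1.000e-02  0.000e+00
  0.000e+00]
```

View pics/b3.png

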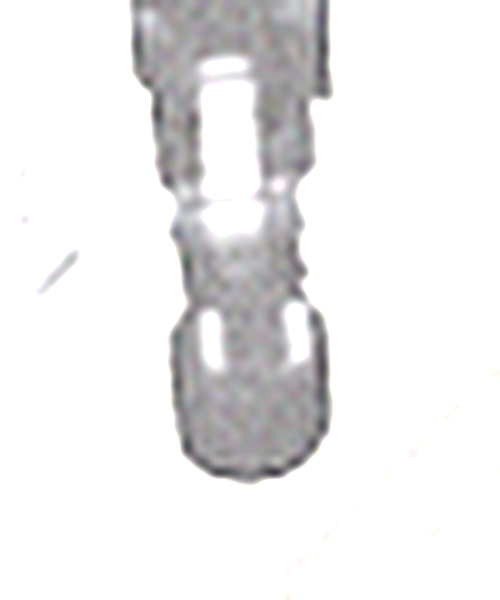

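The fingers closed to the commanded 20 mm with no contact force, so they didn't take the cap. The depth readings suggest the tips are above the cap top although the TCP reads z = 0.008. I'll raise the arm and measure the real tip height.

step_arm:
  increments:
    - [0.02,0,0,0.03,0]
    - [0.02,0,0,0.03,0]
    - [0.02,0,0,0,0]
    - [0.02,0,0,0,0]

```text
clock: 5.75
position: [0.4424, 0.3342, 0.0694]
ee_rot: [0.639, 0.304, -0.637, 0.304]
ft_force: [0.0, -0.8, -1.4]
grip_width: 0.233
```

```bash
python3 - <<'E'
from h import *
c=camera("side");P=pts(c);o=monitor.get_obs();p=o["position"];print(p,o["grip_width"],o["clock"])
d=np.hypot(P[...,0]-p[0],P[...,1]-p[1])
for r in range(286,336,3):
    m=(d[r]<.05)&(np.arange(560)>190)&(np.arange(560)<250)&(P[r,:,2]>.01)
    if m.any():
        k=np.where(m)[0]; print(r,k.min(),k.max(),np.median(P[r,m],0).round(3), np.median(d[r,m]).round(3))
# ray/axis: pixel of the TCP point itself
T=np.linalg.inv(c["cam_to_world"])
for z in(0,.01,.02,.03,.04):
    q=T@np.r_[p+[0,0,z],1]; print("axis z+",z,c["cx"]-c["fx"]*q[0]/q[2],c["cy"]+c["fy"]*q[1]/q[2])
cap=np.array([.442,.3335,.034,1]);q=T@cap;print("captop px",c["cx"]-c["fx"]*q[0]/q[2],c["cy"]+c["fy"]*q[1]/q[2])
a=cv2.resize(c["color"][270:345,180:260],(640,600),interpolation=cv2.INTER_CUBIC).astype(float)
cv2.imwrite("pics/b4.png",np.clip(a*2,0,255).astype(np.uint8)[...,::-1])
E
```

```text
[0.44179177 0.33340222 0.0680711 ] 0.23413928007079862 5.8
286 223 223 [0.418 0.336 0.15 ] 0.024
289 223 223 [0.402 0.35  0.163] 0.043
292 210 223 [0.41  0.359 0.156] 0.041
295 213 223 [0.424 0.346 0.127] 0.022
298 213 223 [0.425 0.345 0.119] 0.022
301 214 221 [0.427 0.347 0.107] 0.019
313 216 225 [0.451 0.324 0.034] 0.015
316 213 227 [0.447 0.33  0.034] 0.011
319 212 228 [0.439 0.336 0.033] 0.009
322 212 228 [0.435 0.339 0.033] 0.015
325 200 228 [0.431 0.345 0.028] 0.017
328 203 227 [0.432 0.346 0.019] 0.017
331 203 221 [0.433 0.348 0.011] 0.017
axis z+ 0 218.97851698373884 307.2282586259462
axis z+ 0.01 218.66514195402522 304.0058073257049
axis z+ 0.02 218.3474222894932 300.73867992560855
axis z+ 0.03 218.02526700836012 297.4259408553779
axis z+ 0.04 217.69858257063123 294.0666282385108
captop px 219.91780921456586 317.8590431291042
```

View pics/b4.png

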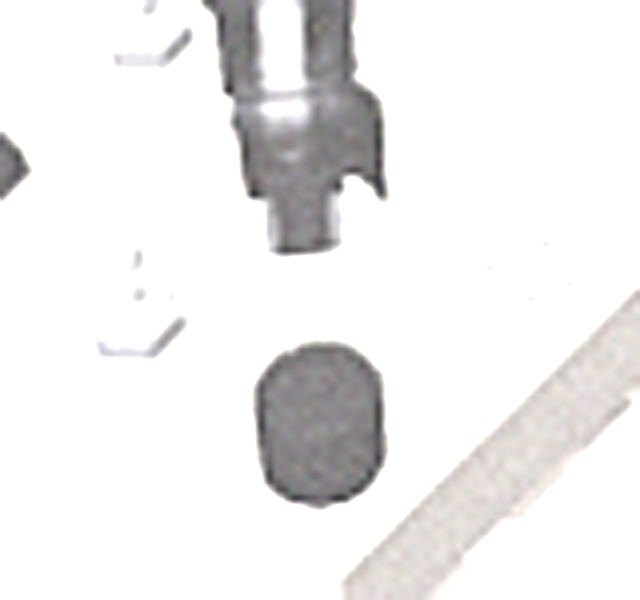

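The b4 crop shows the cap undisturbed at crop (320,425). The fingertip bottom is at crop row 250, which gives z ≈ 0.105 while the TCP reads 0.068. The real tips are therefore about 33 mm higher than reported. I'll reopen and go deeper, checking force on the way.

step_arm:
  increments:
    - [0.055,0,0,0,0]
    - [0.055,0,0,0,0]
    - [0.055,0,0,0,0]
    - [0.055,0,0,-0.03,0]
    - [0.055,0,0,-0.03,0]
    - [0.055,0,0,-0.01,0]
    - [0.055,0,0,-0.005,0]
    - [0.055,0,0,0,0]
    - [0.055,0,0,0,0]

```text
clock: 6.55
position: [0.4418, 0.3341, -0.0061]
ee_rot: [0.639, 0.305, -0.638, 0.304]
ft_force: [0.2, 0.3, 0.1]
grip_width: 0.643
```

step_arm:
  increments:
    - [0.055,0,0,-0.005,0]
    - [0.055,0,0,-0.005,0]
    - [0.055,0,0,-0.003,0]
    - [0.055,0,0,0,0]

```text
clock: 6.88
position: [0.4414, 0.3332, -0.0205]
ee_rot: [-0.638, -0.304, 0.638, -0.304]
ft_force: [0.1, 0.6, 0.4]
grip_width: 0.648
```

step_arm:
  increments:
    - [0.02,0,0,0,0]
    - [0.02,0,0,0,0]
    - [0.02,0,0,0,0]
    - [0.02,0,0,0,0]
    - [0.02,0,0,0,0]
    - [0.02,0,0,0,0]
  force: 90

```text
clock: 7.38
position: [0.4418, 0.3338, -0.0194]
ee_rot: [0.639, 0.304, -0.638, 0.304]
ft_force: [-0.7, -2.0, 4.9]
grip_width: 0.404
```

step_arm:
  increments:
    - [0.02,0,0,0.01,0]
    - [0.02,0,0,0.02,0]
    - [0.02,0,0,0.03,0]
    - [0.02,0,0,0.04,0]
    - [0.02,0,0,0.04,0]
    - [0.02,0,0,0.04,0]
    - [0.02,0,0,0.04,0]
    - [0.02,0,0,0.03,0]
    - [0.02,0,0,0,0]
    - [0.02,0,0,0,0]

```text
clock: 8.22
position: [0.4419, 0.3342, 0.232]
ee_rot: [0.639, 0.304, -0.637, 0.304]
ft_force: [-0.0, -0.7, -1.6]
grip_width: 0.406
```

```bash
python3 - <<'E'
from h import *
c=camera("side");P=pts(c);o=monitor.get_obs();p=o["position"];print(p,o["grip_width"],o["clock"],o["ft_force"])
T=np.linalg.inv(c["cam_to_world"])
def px(w):
    q=T@np.r_[w,1];return c["cx"]-c["fx"]*q[0]/q[2],c["cy"]+c["fy"]*q[1]/q[2]
for z in(0,.01,.02,.03,.04,.05): print(z,np.round(px(p+[0,0,z]),1))
u,v=map(int,px(p+[0,0,.02]));v-=10
a=cv2.resize(c["color"][v-38:v+37,u-40:u+40],(640,600),interpolation=cv2.INTER_CUBIC).astype(float);print("crop origin",u-40,v-38)
cv2.imwrite("pics/c1.png",np.clip(a*2,0,255).astype(np.uint8)[...,::-1])
d=np.hypot(P[...,0]-p[0],P[...,1]-p[1])
for r in range(v-20,v+36,2):
    m=(d[r]<.05)&(abs(np.arange(560)-u)<30)&(P[r,:,2]>.1)
    if m.any(): k=np.where(m)[0]; print(r,k.min(),k.max(),np.median(P[r,m],0).round(3),np.median(d[r,m]).round(3))
E
```

```text
[0.44147814 0.33344052 0.23032301] 0.40285734806779455 8.2667 [0.09703081 0.44836345 0.02919263]
0 [213.4 248.9]
0.01 [213.  244.8]
0.02 [212.6 240.7]
0.03 [212.2 236.5]
0.04 [211.8 232.2]
0.05 [211.3 227.8]
crop origin 172 192
210 217 219 [0.414 0.337 0.334] 0.028
212 200 219 [0.412 0.34  0.333] 0.031
214 201 217 [0.421 0.35  0.329] 0.03
216 217 217 [0.413 0.34  0.324] 0.029
220 218 218 [0.417 0.336 0.311] 0.025
222 211 218 [0.407 0.356 0.323] 0.042
224 202 219 [0.407 0.359 0.321] 0.045
226 201 220 [0.407 0.36  0.319] 0.047
228 200 220 [0.408 0.358 0.314] 0.047
230 201 220 [0.423 0.35  0.293] 0.025
232 201 220 [0.424 0.352 0.288] 0.024
234 201 221 [0.422 0.351 0.283] 0.024
236 201 221 [0.423 0.351 0.278] 0.023
238 202 221 [0.422 0.351 0.276] 0.026
240 202 220 [0.423 0.351 0.27 ] 0.024
242 203 218 [0.431 0.346 0.26 ] 0.017
244 207 213 [0.432 0.347 0.256] 0.017
```

View pics/c1.png

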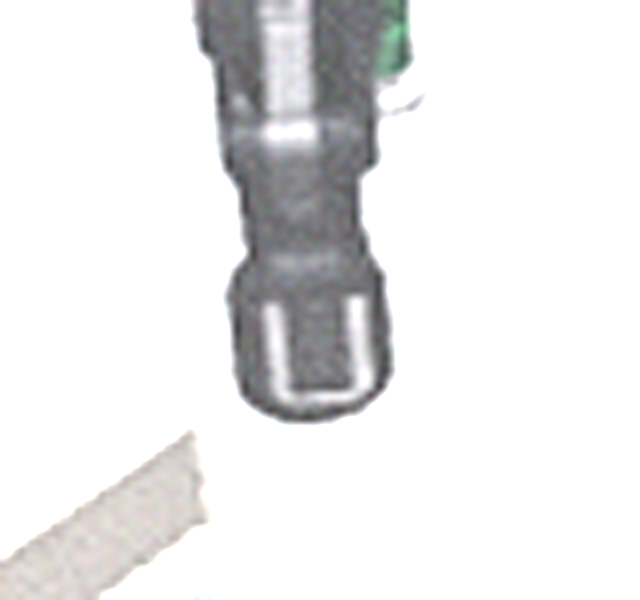

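The cap is gripped squarely between the pads, mouth down. Its lower rim is at crop (311,420), about 24 mm above the reported TCP, which agrees with the pick height. Carrying it to the post.

step_arm:
  increments:
    - [0.02,0,-0.02,0.03,0]
    - [0.02,0,-0.035,0.02,0]
    - [0.02,0,-0.04,0.01,0]
    - [0.02,0,-0.04,0.01,0]
    - [0.02,0,-0.041,0,0]
    - [0.02,0,-0.041,0,0]
    - [0.02,0,-0.041,0,0]
    - [0.02,0,-0.041,0,0]
    - [0.02,0,-0.041,0,0]
    - [0.02,0,-0.041,0,0]
    - [0.02,0,-0.041,0,0]
    - [0.02,0.005,-0.041,0,0]

```text
clock: 9.27
position: [0.445, -0.1316, 0.2988]
ee_rot: [-0.638, -0.304, 0.639, -0.304]
ft_force: [1.9, 0.6, -1.0]
grip_width: 0.409
```

step_arm:
  increments:
    - [0.02,0.005,-0.041,0,0]
    - [0.02,0.01,-0.039,0,0]
    - [0.02,0.01,-0.038,0,0]
    - [0.02,0.007,-0.03,0,0]
    - [0.02,0,-0.018,-0.01,0]
    - [0.02,0,-0.01,-0.02,0]
    - [0.02,0,0,-0.02,0]
    - [0.02,0,0,0,0]
    - [0.02,0,0,0,0]

```text
clock: 10.02
position: [0.4776, -0.3044, 0.2484]
ee_rot: [-0.638, -0.306, 0.639, -0.303]
ft_force: [0.8, 0.1, 1.0]
grip_width: 0.408
```

```bash
python3 - <<'E'
from h import *
c=camera("side");t=camera("top");P=pts(c);o=monitor.get_obs();p=o["position"];print(p,o["clock"])
T=np.linalg.inv(c["cam_to_world"])
def px(w):
    q=T@np.r_[w,1];return np.round([c["cx"]-c["fx"]*q[0]/q[2],c["cy"]+c["fy"]*q[1]/q[2]],1)
print("tcp axis mouth",px(p+[0,0,.0235]),"post top est",px([.4795,-.3075,.225]))
for r in range(100,200,4):
    m=(abs(P[r,:,0]-.478)<.06)&(abs(P[r,:,1]+.305)<.06)&(P[r,:,2]>.16)
    k=np.where(m)[0]
    if len(k): print(r,k.min(),k.max(),(k.min()+k.max())/2,np.median(P[r,m],0).round(3))
a=cv2.resize(c["color"][110:182,330:400],(400,411),interpolation=cv2.INTER_CUBIC)
b=cv2.resize(t["color"][170:242,370:440],(400,411),interpolation=cv2.INTER_CUBIC)
cv2.imwrite("pics/d1.png",np.clip(np.hstack([a,b])*1.6,0,255).astype(np.uint8)[...,::-1])
E
```

```text
[ 0.4788611  -0.30484816  0.25080769] 10.1167
tcp axis mouth [371.6 129.7] post top est [369.3 144.8]
100 366 391 378.5 [ 0.464 -0.28   0.372]
104 366 390 378.0 [ 0.464 -0.282  0.359]
108 368 389 378.5 [ 0.455 -0.277  0.353]
112 369 387 378.0 [ 0.452 -0.284  0.338]
116 368 386 377.0 [ 0.451 -0.279  0.333]
120 367 381 374.0 [ 0.465 -0.291  0.312]
124 366 380 373.0 [ 0.466 -0.288  0.301]
128 366 379 372.5 [ 0.467 -0.287  0.288]
132 368 376 372.0 [ 0.468 -0.29   0.274]
144 367 371 369.0 [ 0.486 -0.315  0.225]
148 366 373 369.5 [ 0.474 -0.303  0.217]
152 365 372 368.5 [ 0.474 -0.3    0.206]
156 364 371 367.5 [ 0.476 -0.302  0.191]
160 363 371 367.0 [ 0.474 -0.3    0.178]
164 363 370 366.5 [ 0.474 -0.301  0.164]
```

View pics/d1.png

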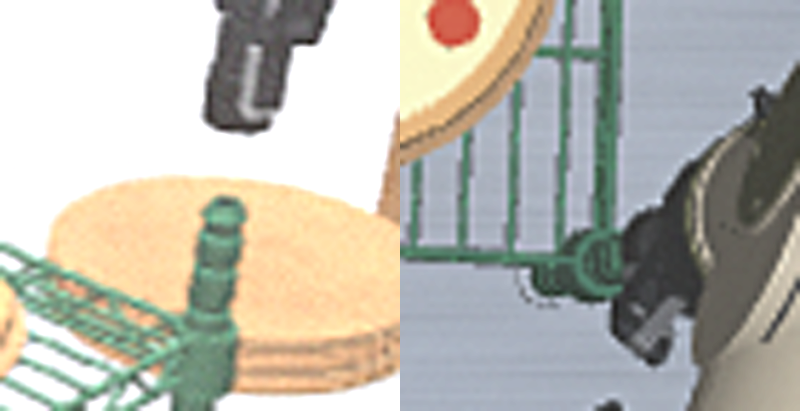

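The left half shows the cap bottom at (237,130), over the post top at (222,208), with columns aligned along the post's lean. Lateral error is about 1–2 mm. Lowering in stages.

step_arm:
  increments:
    - [0.02,0,-0.001,-0.02,0]
    - [0.02,0,-0.001,-0.02,0]
    - [0.02,0,0,-0.006,0]
    - [0.02,0,0,0,0]
    - [0.02,0,0,0,0]

```text
clock: 10.53
position: [0.479, -0.3074, 0.2052]
ee_rot: [0.638, 0.304, -0.638, 0.305]
ft_force: [-0.8, 0.0, -0.0]
grip_width: 0.406
```

step_arm:
  increments:
    - [0.02,0,0,-0.004,0]
    - [0.02,0,0,-0.004,0]
    - [0.02,0,0,-0.003,0]
    - [0.02,0,0,0,0]
    - [0.02,0,0,0,0]

```text
clock: 10.95
position: [0.4784, -0.3081, 0.1929]
ee_rot: [-0.638, -0.304, 0.638, -0.304]
ft_force: [-0.5, -3.1, -0.9]
grip_width: 0.407
```

step_arm:
  increments:
    - [0.02,0,-0.0005,-0.002,0]
    - [0.02,0,0,-0.002,0]
    - [0.02,0,0,0,0]
    - [0.02,0,0,0,0]
  force: 110

```text
clock: 11.28
position: [0.4786, -0.3089, 0.1894]
ee_rot: [0.638, 0.304, -0.638, 0.305]
ft_force: [-1.6, -4.6, 3.0]
grip_width: 0.404
```

step_arm:
  increments:
    - [0.02,0,0,-0.001,0]
    - [0.02,0,0,-0.001,0]
    - [0.02,0,0,0,0]

```text
clock: 11.53
position: [0.4788, -0.3092, 0.1882]
ee_rot: [0.639, 0.303, -0.638, 0.305]
ft_force: [-3.4, -6.0, 10.6]
grip_width: 0.403
```

step_arm:
  increments:
    - [0.02,-0.0005,-0.001,0,0]
    - [0.02,0,0,-0.001,0]
    - [0.02,0,0,0,0]

```text
clock: 11.78
position: [0.4788, -0.3096, 0.1878]
ee_rot: [0.639, 0.303, -0.638, 0.305]
ft_force: [-2.3, -2.7, 12.5]
grip_width: 0.404
```

step_arm:
  increments:
    - [0.02,0,0,-0.001,0]
    - [0.02,0,0,0,0]

```text
clock: 11.95
position: [0.4789, -0.3097, 0.1872]
ee_rot: [0.639, 0.303, -0.638, 0.305]
ft_force: [-1.3, -2.3, 14.1]
grip_width: 0.408
```

step_arm:
  increments:
    - [0.02,0,0,-0.001,0]
    - [0.02,0,0,0,0]

```text
clock: 12.12
position: [0.4786, -0.3096, 0.1852]
ee_rot: [0.639, 0.303, -0.638, 0.305]
ft_force: [1.1, -4.1, 0.7]
grip_width: 0.4
```

The push rose to 14 N and then dropped to 0.7 N at TCP z = 0.185, which is where the click should be. Continuing down to the hard stop.

step_arm:
  increments:
    - [0.02,0,0,-0.002,0]
    - [0.02,0,0,-0.001,0]
    - [0.02,0,0,0,0]

```text
clock: 12.37
position: [0.478, -0.3088, 0.1802]
ee_rot: [0.638, 0.305, -0.638, 0.304]
ft_force: [1.4, -3.8, -1.1]
grip_width: 0.402
```

step_arm:
  increments:
    - [0.02,0,0,-0.001,0]
    - [0.02,0,0,0,0]

```text
clock: 12.53
position: [0.4781, -0.3089, 0.1798]
ee_rot: [0.638, 0.304, -0.638, 0.304]
ft_force: [1.3, -4.0, -0.2]
grip_width: 0.398
```

step_arm:
  increments:
    - [0.02,0,0,-0.001,0]
    - [0.02,0,0,0,0]

```text
clock: 12.7
position: [0.4782, -0.3089, 0.1797]
ee_rot: [0.638, 0.304, -0.638, 0.305]
ft_force: [-2.1, -2.0, 6.8]
grip_width: 0.4
```

step_arm:
  increments:
    - [0.02,0,0,-0.001,0]
    - [0.02,0,0,0,0]

```text
clock: 12.87
position: [0.4782, -0.3089, 0.1796]
ee_rot: [0.638, 0.304, -0.638, 0.305]
ft_force: [-5.7, 1.0, 15.0]
grip_width: 0.396
```

step_arm:
  increments:
    - [0.02,0,0,0,0]
    - [0.02,0,0,0,0]
    - [0.02,0,0,0,0]
    - [0.02,0,0,0,0]
    - [0.02,0,0,0,0]
    - [0.02,0,0,0,0]

```text
clock: 13.37
position: [0.4782, -0.309, 0.1796]
ee_rot: [0.638, 0.304, -0.638, 0.305]
ft_force: [-4.7, -0.5, 14.0]
grip_width: 0.404
```

```bash
python3 - <<'E'
from h import *
c=camera("side");P=pts(c);o=monitor.get_obs();print(o["position"],o["ft_force"],o["torque"],o["grip_width"],o["clock"])
for r in range(130,170,2):
    m=(abs(P[r,:,0]-.478)<.05)&(abs(P[r,:,1]+.305)<.05)&(P[r,:,2]>.14)
    k=np.where(m)[0]
    if len(k): print(r,k.min(),k.max(),np.median(P[r,m],0).round(3),c["color"][r,k].mean(0).round())
a=cv2.resize(c["color"][110:182,330:400],(583,600),interpolation=cv2.INTER_CUBIC)
cv2.imwrite("pics/e1.png",np.clip(a*1.6,0,255).astype(np.uint8)[...,::-1])
E
```

```text
[ 0.47819715 -0.30895923  0.17965829] [-5.4603313  -0.26922058 14.25155668] [-0.02778131  1.03200942  0.00159724] 0.40130016929741996 13.4167
130 365 383 [ 0.464 -0.285  0.282] [59. 56. 57.]
132 365 383 [ 0.462 -0.285  0.278] [58. 55. 56.]
134 366 383 [ 0.449 -0.283  0.28 ] [62. 59. 59.]
136 366 383 [ 0.452 -0.286  0.27 ] [58. 55. 56.]
138 365 381 [ 0.46  -0.286  0.26 ] [60. 58. 58.]
140 365 381 [ 0.461 -0.29   0.253] [66. 64. 64.]
142 364 377 [ 0.467 -0.298  0.243] [70. 67. 64.]
144 364 377 [ 0.466 -0.293  0.238] [70. 65. 64.]
146 364 376 [ 0.468 -0.292  0.231] [67. 64. 64.]
148 363 376 [ 0.469 -0.291  0.224] [66. 62. 61.]
150 363 376 [ 0.468 -0.292  0.218] [73. 69. 68.]
152 364 374 [ 0.471 -0.294  0.208] [63. 60. 58.]
154 364 372 [ 0.474 -0.299  0.199] [68. 70. 61.]
156 364 371 [ 0.476 -0.303  0.191] [67. 77. 65.]
158 364 371 [ 0.474 -0.299  0.185] [73. 97. 82.]
160 363 371 [ 0.473 -0.301  0.178] [71. 81. 69.]
162 353 370 [ 0.478 -0.303  0.17 ] [83. 94. 80.]
164 349 370 [ 0.482 -0.303  0.162] [81. 99. 83.]
166 351 371 [ 0.482 -0.301  0.154] [80. 98. 82.]
168 345 371 [ 0.482 -0.295  0.149] [ 77. 100.  84.]
```

View pics/e1.png

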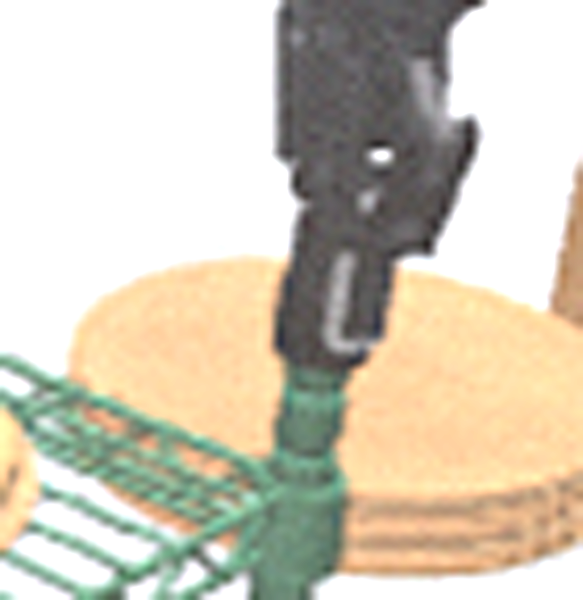

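```bash
python3 -c "
from h import *
o=monitor.get_obs();print(o['ft_force'],o['position'],o['clock']);print(ticket.hand_in())"
```

```text
[-5.4603313  -0.26922058 14.25155668] [ 0.47819715 -0.30895923  0.17965829] 13.4167
the job is handed in; nothing more can be done
None
```

The black post cap is on the bare right front post and clicked fully home. I handed in at about 13.4 s of robot time with the gripper still pressing down on it.

- **Pick:** The first close missed. The fingertips sit about 30 mm above the reported TCP position, so they closed above the cap. I measured that from the side camera, went lower and gripped it. The cap had not moved.
- **Press:** The push rose to about 14 N as the tabs rubbed and dropped to about 0 N at the click. It then climbed against the hard stop.
- **Last checks:**
  - The downward push held steady at 14–15 N for over half a second, 14.25 N at hand-in.
  - TCP z was 0.1796 against 0.1795 expected for fully home. The side view puts the cap's rim at about z = 0.203, which also matches.
- **Not ideal:** A sideways force of about 5 N in −x remained at the end. The gripper opening read about 34.5 mm on the 37 mm cap.
- **Not checked:** I made no final measurement of the mallet, level and pizza. I planned the path clear of them, and force readings showed no contact in transit.

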